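Cull the faulty soap bars from the curing rack

TASK

Swing the crank to let the rack's flap right down, then push the two faulty soap bars (the short one and the one with a broken-off corner) out of the rack so that they slide down the flap into the reject tray; push them, do not lift them. Leave the three whole bars lying where they are, disturb nothing else, and finally swing the crank back so that the flap stands fully shut again.

Things in the scene. Friction and masses are not known exactly. Their poses are not given: they have to be found in the camera images.
- rack: fixed wooden rack right of the wire cutter. Origin: on the table under the middle of the flap's hinge line; -x = its front, where bars slide out. Floor top z = 50 mm, x = 1 to 119 mm, no back wall; side walls y = +-137 mm, 8 mm thick, tops z = 72 mm. Five lanes along x at y = -104, -52, 0, 52, 104 mm, parted by ribs 5 mm thick, 6 high. A bar in each lane, in any order, centred at x = 46 to 62 mm.
- flap_hinge (a point): middle of the flap's hinge line, at x = 0, y = 0, z = 47 mm of the rack; the axis lies along the rack's y.
- flap (a joint): angle of the sheet-metal flap (262 mm wide, 51 high, 3 thick) at the rack's front: 0 = shut (upright), 2.12 rad = right down at its stop, a smooth ramp 0.55 rad below level, its lower edge 20 mm above the table, over the tray. Stiff hinge (0.1 N m): it stays where it is left. Starts shut or up to 0.5 ajar. A bar slides by itself down the lowered flap once most of it is past the hinge.
- crank_grip (a point): middle of the crank's black grip: round bar, 12 mm thick, 46 mm long along the rack's y, beyond its left wall (y = 150 to 196 mm); an 8 mm rod at y = 152 mm joins it to the hinge. With flap angle q it is at x = 65 sin(1.06 - q), y = 173, z = 47 + 65 cos(1.06 - q) mm of the rack: behind the hinge line when shut, swinging over the top to the front when down. Free space around it.
- reject_tray: fixed smooth sheet-metal tray below the flap, 98 mm (x) by 286 mm (y), parallel to the rack, centre about 92 mm in front of the hinge line. Origin: centre of its underside, on the table; floor 3 mm thick. Front (-x) wall and front part of the sides 30 mm high; back wall under the flap and rear 34 mm of the sides 10 mm high.
- short_bar: faulty bar, cut too short: 44 x 38 x 24 mm (44 mm along its x, which lies along the lane). Origin: centre of its underside.
- chipped_bar: faulty bar, 66 x 38 x 24 mm with its front left corner broken off: a slanting face runs from 26 mm behind the front (-x) end on the left (+y) side to the middle of the front end. The rear (+x) end is whole. x lies along the lane within 0.04 rad. Origin: centre of the underside of the full outline.
- whole_bar_1: a sound bar of plain soap, a full block 66 x 38 x 24 mm (long side along its x), lying flat in a lane of the rack. Origin: centre of its underside; z up.
- whole_bar_2: a sound bar of plain soap, a full block 66 x 38 x 24 mm (long side along its x), lying flat in a lane of the rack. Origin: centre of its underside; z up.
- whole_bar_3: a sound bar of plain soap, a full block 66 x 38 x 24 mm (long side along its x), lying flat in a lane of the rack. Origin: centre of its underside; z up.
- stamp: bystander: turned wooden soap stamp, 38 mm across, 54 mm high, standing in front of the wire cutter. Origin: centre of its underside.
- tin: bystander: round shallow tin, 57 mm across, 20 mm high. Origin: centre of its underside.
- spray: bystander: small clear spray bottle, 33 mm across, 85 mm high, standing behind the rack. Origin: centre of its underside.
There are look-alikes about, which are no part of the job. What is shaped like the whole_bar_2 but purple or yellow is not meant.

How it is judged (in metres and radians):
On the way, in this order (a step that is already met when the one before it is completed fails the run):
1. the flap is right down (value of joint flap above 2 rad), for 0.2 s.
2. one faulty bar is in the reject tray (((x of short_bar in the frame of reject_tray between -0.049 and 0.049 m and y of short_bar in the frame of reject_tray between -0.143 and 0.143 m and z of short_bar in the frame of reject_tray below 0.04 m) or (x of chipped_bar in the frame of reject_tray between -0.049 and 0.049 m and y of chipped_bar in the frame of reject_tray between -0.143 and 0.143 m and z of chipped_bar in the frame of reject_tray below 0.04 m))), for 0.2 s.
3. both faulty bars are in the reject tray (x of short_bar in the frame of reject_tray between -0.049 and 0.049 m and y of short_bar in the frame of reject_tray between -0.143 and 0.143 m and z of each of short_bar, chipped_bar in the frame of reject_tray below 0.04 m and x of chipped_bar in the frame of reject_tray between -0.049 and 0.049 m and y of chipped_bar in the frame of reject_tray between -0.143 and 0.143 m), for 0.2 s.
At the end, for the whole second after the job is handed in: Flap shut (within 0.12 rad of upright); short and chipped bar at rest in the reject tray (origins inside its outline, under 40 mm above its underside); each whole bar flat and within 25 mm of its start; stamp, tin and spray bottle within 30 mm of theirs (all of step 3 and value of joint flap below 0.12 rad and linear speed of each of short_bar, chipped_bar below 0.02 m/s and distance of each of whole_bar_1, whole_bar_2, whole_bar_3 from where it was at the start of the episode below 0.025 m and angle between each of whole_bar_1, whole_bar_2, whole_bar_3's own z axis and vertical below 0.12 rad and distance of each of stamp, tin, spray from where it was at the start of the episode below 0.03 m); the robot touches nothing.
It fails at once if a faulty bar is lifted (more than 35 mm above the rack floor) instead of pushed (height (world z) of any of short_bar, chipped_bar above 0.085 m).
It fails at once if a whole bar is pushed away from its place (distance of any of whole_bar_1, whole_bar_2, whole_bar_3 from where it was at the start of the episode above 0.025 m).
It fails at once if a bystander is knocked away or over (distance of any of stamp, tin, spray from where it was at the start of the episode above 0.03 m or angle between any of stamp, tin, spray's own z axis and vertical above 0.5 rad).
It also fails if it takes over 59 s, if anything falls off the work surface, if the arm or the gripper's body presses on something with over 40 N, if the wrist force passes 120 N, or if a joint passes its speed limit or range.

ROBOT

A 6-joint arm with a two-finger parallel gripper is mounted at the origin on a cart in front of the work surface, level with it; the furniture and walls round the work are solid. World frame = base frame: x ahead of the robot, y to its left, z up, the work surface at z = 0. Lengths are in mm, angles in degrees, forces in N, time in s.
With the tool pointing down it reaches from about 300 to 850 mm from the base axis. Payload 4.2 kg.
Tool frame: the origin (TCP) lies at the very end of the fingers, on their centre line; the grasp point (between the pads) lies 19 mm behind it (env.grasp_offset is the distance from the TCP to the grasp point, in mm); z points along the fingers, y is the line along which they close (so a half turn about z gives the same grasp; the last joint's range is limited). The gripper opens to 91 mm and grips with 3 to 60 N. Pads are 32 mm wide; open, the fingers measure 118 mm over their backs; the gripper's body (76 mm by 178 mm) begins 60 mm behind the grasp point.
Start: joints at [-77.98, 18.312, 89.639, -0, 72.044, -1.146], TCP at [130.977, -559.9, 213.976] pointing down, gripper open.
Joint ranges: [-177.97, 177.97], [-48.28, 115.42], [12.27, 149.76], [-77.06, 257.06], [2.81, 150.46], [-146.56, 146.56]. Speed limits (degrees/s): [147.25, 147.25, 180, 180, 180, 180].

INTERFACE

Orientations are given as [roll, pitch, yaw] about the fixed x, y, z axes, in that order (R = Rz(yaw) Ry(pitch) Rx(roll)).
In Python, from workcell import env, eyes gives the robot as it stands.
- The arm moves only by the tool send_rows, never from a script. Its arguments are lists of equal length, an entry for each row: "grip": the opening, from -1 (shut) to 1 (fully open), so that 0 is half open; "xyz": the shift along the world's x, y, z in m, a list of three; "yaw": the turn about the world's z in degrees. A call has 1 to 8 rows; each row is the pose to reach, as a shift and turn from the pose commanded when the call began; what a row does not reach only later rows make up. A row lasts 1/12 s, in which the tool goes at most 41.7 mm and 7.16 degrees, less where a joint would pass 70% of its speed; a pose out of reach is approached as far as the arm can. A call with a gripper value outside its range is refused whole. The fingers move at their own pace and stop on an object; "grip_force" is the grip in N (left out, the last holds). Time passes only in rows, so rows that repeat a pose let the fingers close. It gives the time, the measured TCP pose, the force, the opening and the grip force at its end, in the units of the state.
- env.state(): the state, without advancing time (a new reading comes with each control period).
- eyes.grab_frame(name): name is "scene" or "top"; returns a dict with "frame" (480x640x3 uint8, red, green, blue), "fx", "fy", "cx", "cy" (pixels), "D" ([k1, k2, p1, p2, k3] as OpenCV has them; the pictures are not rectified), "pose" (4x4, takes a point from camera to world coordinates). Camera axes: x right, y down, z forward; pixel columns grow to the right and rows downward; lengths in mm; the calibration is good to about 2 mm. A picture is of the moment at which its call begins. There is no depth.
- env.job_done(): hands the job in; it is judged then, once.
The state is a dict: "time_s": time; "qpos": joint angles; "qvel": joint speeds; "effort": joint torques, N m; "ee_pos": TCP position; "ee_rot": TCP orientation; "force": force on the tool from outside, world axes, zero at the start; "torque": the same for the moment, N m; "gripper_width": finger opening in mm; "gripper_force": force on a finger pad.
Only numpy, scipy, OpenCV 4.12 (cv2) and the standard library are available. Lean on these libraries where they do the work, as an engineer would, in place of code of your own. Each camera call takes 0.05 s, during which the arm holds its last target. There are 200 camera calls.

## Working session

There is one attempt and no reset: what is moved stays moved. The work goes in short steps, Python scripts to look and compute and a tool call to move; the robot and the scene stay as the last step left them, time stands still between calls to the robot, and variables do not carry over. Pictures are saved under pics/ and viewed, at most 10 in all, crops included, and the job is handed in when it is done.

Besides the shell and the picture viewer there is one more tool, called after ">>>" as name(argument=value, ...), one argument or row to a line, values as JSON. send_rows: Moves the arm, as the interface text tells. Its arguments: {"type":"object","properties":{"grip":{"type":"array"},"xyz":{"type":"array"},"yaw":{"type":"array"},"grip_force":{"type":"number"}},"required":["grip","xyz","yaw"]}

```bash
mkdir -p pics; ls
python3 - <<'E'
from workcell import env, eyes
import cv2, pickle
print(env.state())
for n in("scene","top"):
    g=eyes.grab_frame(n); pickle.dump(g,open(f"pics/{n}0.pkl","wb")); cv2.imwrite(f"pics/{n}0.png",g["frame"][:,:,::-1]); print(n,g["fx"],g["fy"],g["cx"],g["cy"],g["D"],g["pose"])
E
```

```text
pics
{'time_s': 0.0, 'qpos': array([-7.79796428e+01,  1.83526044e+01,  8.97070278e+01,  1.07554399e-03,
        7.20440204e+01, -1.14710082e+00]), 'qvel': array([-0.06447168,  0.09971426,  0.01812717, -0.0684402 , -0.12820436,
       -0.07378208]), 'effort': array([-1.88485123e-03, -4.12465596e+01, -2.31975585e+01,  7.25555490e-02,
        4.57476277e-02, -1.56275755e-04]), 'ee_pos': array([ 130.87225303, -559.38322206,  213.10641861]), 'ee_rot': array([-1.79896389e+02, -3.09740728e-03,  1.31671228e+01]), 'force': array([ 0.70414461, -0.26893182, -0.0580732 ]), 'torque': array([-5.23565600e-05, -3.28445541e-02,  5.69238589e-03]), 'gripper_force': 0.0, 'gripper_width': 91.32893422252349}
scene 440.6733890484341 440.6733890484341 320.15257707726016 234.94002765032158 [6.04181588e-05 0.00000000e+00 0.00000000e+00 0.00000000e+00
 0.00000000e+00] [[ 8.85771403e-01 -2.78459488e-01  3.71307602e-01  2.18792854e+02]
 [-4.64114900e-01 -5.27074647e-01  7.11891619e-01 -8.36663818e+02]
 [-2.52615255e-03 -8.02902628e-01 -5.96104846e-01  6.73451622e+02]
 [ 0.00000000e+00  0.00000000e+00  0.00000000e+00  1.00000000e+00]]
top 472.88677784562515 472.88677784562515 317.6580283630781 236.16115116268153 [-0.01698193  0.          0.          0.          0.        ] [[-2.07680985e-03 -9.94201650e-01  1.07511701e-01  4.23541283e+02]
 [-9.99592675e-01 -9.96238801e-04 -2.85217900e-02 -1.21523321e+02]
 [ 2.84635180e-02 -1.07527143e-01 -9.93794617e-01  1.35675579e+03]
 [ 0.00000000e+00  0.00000000e+00  0.00000000e+00  1.00000000e+00]]
```

View pics/scene0.png

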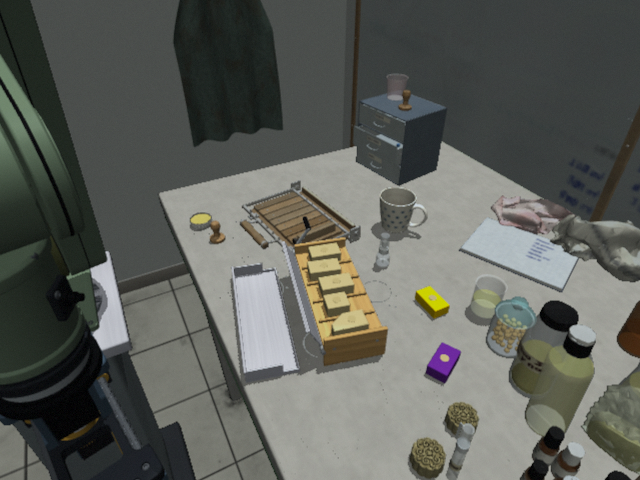

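View pics/top0.png

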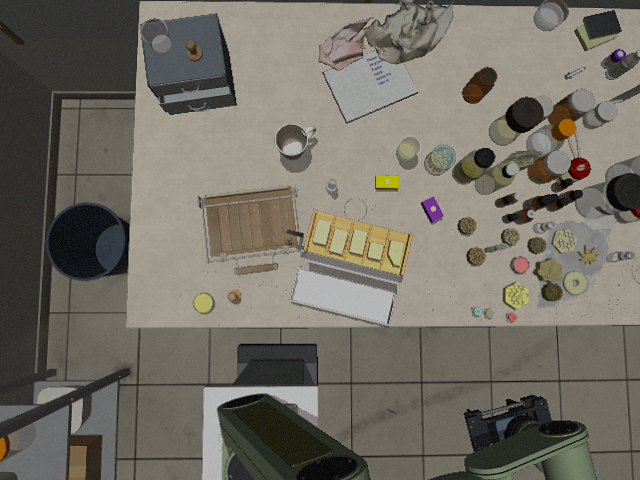

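The scene view shows the rack at about (337,300) with five bars, the tray in front of it at (263,320) and the crank at about (305,228). In the top view the rack is at (357,245), the crank at (294,236) and the tray at (343,295). Candidates for the bars in the top view are (321,232), (338,241), (357,244), (375,248) and (397,253). The yellow (387,182) and purple (432,209) blocks are look-alikes and don't count. Next I'll make a close crop.

```bash
cat > h.py <<'E'
import numpy as np, cv2
def ray(g,u,v):
    K=np.array([[g["fx"],0,g["cx"]],[0,g["fy"],g["cy"]],[0,0,1]])
    n=cv2.undistortPoints(np.array([[[u,v]]],float),K,np.array(g["D"]))[0,0]
    P=np.array(g["pose"]); return P[:3,3],P[:3,:3]@np.array([n[0],n[1],1])
def onz(g,u,v,z):
    o,d=ray(g,u,v); return o+d*(z-o[2])/d[2]
def proj(g,X):
    P=np.linalg.inv(np.array(g["pose"])); K=np.array([[g["fx"],0,g["cx"]],[0,g["fy"],g["cy"]],[0,0,1]])
    return cv2.projectPoints(np.array(X,float).reshape(-1,1,3),cv2.Rodrigues(P[:3,:3])[0],P[:3,3],K,np.array(g["D"]))[0][:,0]
E
python3 - <<'E'
import pickle,cv2,numpy as np
t=pickle.load(open("pics/top0.pkl","rb"))["frame"][:,:,::-1]
s=pickle.load(open("pics/scene0.pkl","rb"))["frame"][:,:,::-1]
a=cv2.resize(t[200:330,280:420],None,fx=5.7,fy=4.6,interpolation=cv2.INTER_CUBIC)
a=cv2.resize(t[200:330,280:425],None,fx=4.6,fy=4.6,interpolation=cv2.INTER_CUBIC)
b=cv2.resize(s[220:390,225:395],None,fx=3.5,fy=3.5,interpolation=cv2.INTER_CUBIC)
cv2.imwrite("pics/ct.png",a);cv2.imwrite("pics/cs.png",b)
E
```

```text
(no output)
```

View pics/ct.png

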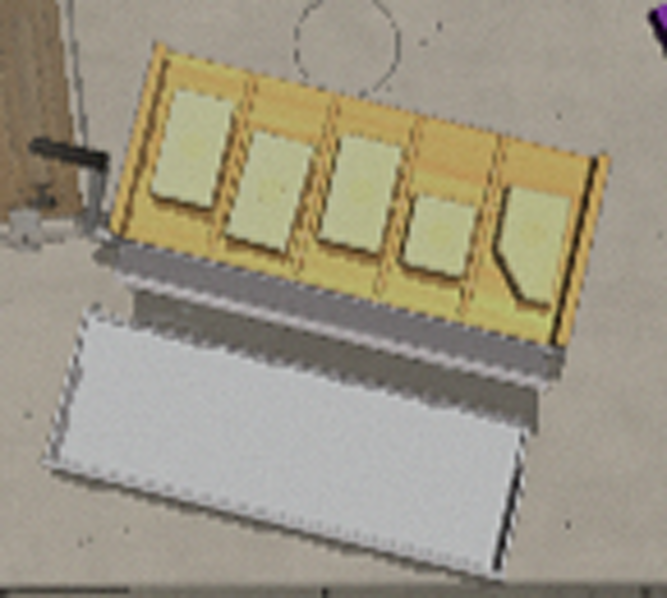

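View pics/cs.png

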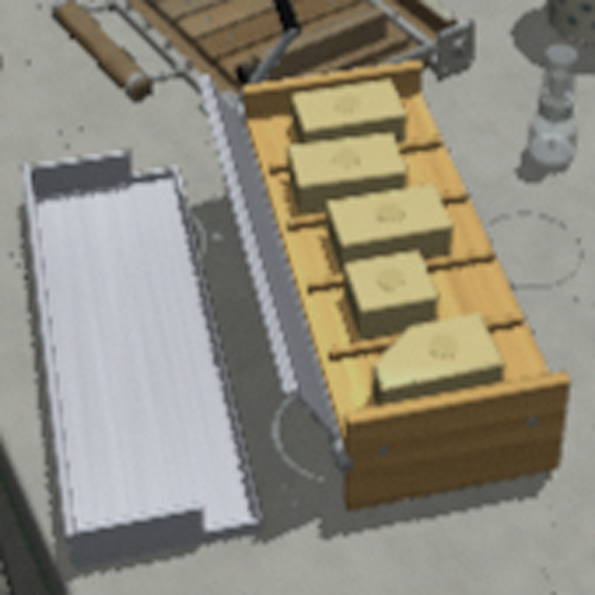

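The crops show lane 4 (crop 438,237) holds the short bar, and lane 5 (crop 535,245) holds the bar with the cut front left corner. The other three are full blocks. The flap is a little ajar, and the crank grip runs from (32,145) to (105,158) in the top crop.

```bash
cat > m.py <<'E'
import pickle
from h import *
t=pickle.load(open("pics/top0.pkl","rb")); s=pickle.load(open("pics/scene0.pkl","rb"))
ct=lambda u,v:(280+(u+.5)/4.6-.5,200+(v+.5)/4.6-.5)
cs=lambda u,v:(225+(u+.5)/3.5-.5,220+(v+.5)/3.5-.5)
C={k:onz(t,*ct(*p),72)[:2] for k,p in dict(LB=(155,43),RB=(608,157),RF=(565,345),LF=(112,237)).items()}
print(C,[np.linalg.norm(C[a]-C[b]) for a,b in("LB RB".split(),"LF RF".split(),"LB LF".split(),"RB RF".split())])
loc=np.array([[119,141],[119,-141],[1,-141],[1,141]],float); W=np.array([C[k] for k in("LB","RB","RF","LF")])
lm,wm=loc.mean(0),W.mean(0); H=(loc-lm).T@(W-wm); th=np.arctan2(H[0,1]-H[1,0],H[0,0]+H[1,1])
R=np.array([[np.cos(th),-np.sin(th)],[np.sin(th),np.cos(th)]]); T=wm-R@lm
print("yaw",np.degrees(th),"T",T,"res",W-(loc@R.T+T))
np.savez("rack.npz",R=R,T=T)
L=lambda p:(np.array(p)[:2]-T)@R
for n,(u,v) in dict(shortRear1=(414,193),shortRear2=(476,205),shortF1=(405,262),shortF2=(462,276),chipRear1=(510,187),chipRear2=(571,196),chipF=(549,300),w3F=(375,250),w3r=(340,135)).items(): print(n,L(onz(t,*ct(u,v),74)))
for q in np.arange(0,.55,.1):
    w=lambda x,y,z:np.r_[R@[x,y]+T,z]
    X=[w(65*np.sin(1.06-q),y,47+65*np.cos(1.06-q)) for y in(150,196)]+[w(-51*np.sin(q),y,47+51*np.cos(q)) for y in (131,-131)]
    p=proj(t,X); print(round(q,1),((p+.5-[280,200])*4.6-.5).round().tolist(),((proj(s,X)+.5-[225,220])*3.5-.5).round().tolist())
E
python3 m.py
```

```text
{'LB': array([ 637.77691116, -146.57296169]), 'RB': array([ 569.49621343, -417.628952  ]), 'RF': array([ 457.35711797, -389.34002722]), 'LF': array([ 521.50398467, -120.99558361])} [np.float64(279.5238872816697), np.float64(275.9049853154954), np.float64(119.05291135906758), np.float64(115.65223731655348)]
yaw -13.715043238745563 T [ 488.24434259 -254.40878781] res [[ 0.49548272 -0.92973388]
 [-0.92492639  1.97358266]
 [ 1.57143279  2.28550723]
 [-1.14198913 -3.32935601]]
shortRear1 [ 68.57188787 -30.67605105]
shortRear2 [ 70.38352    -68.24698569]
shortF1 [ 27.26193746 -34.66162897]
shortF2 [ 27.19198868 -69.4708035 ]
chipRear1 [ 85.72007421 -85.64573046]
chipRear2 [  89.15363271 -122.34124302]
chipF [  25.56196319 -122.97344635]
w3F [ 29.97700077 -15.72695053]
w3r [91.88734129 20.0700814 ]
0.0 [[114.0, 139.0], [38.0, 121.0], [123.0, 237.0], [561.0, 344.0]] [[317.0, 54.0], [301.0, 15.0], [235.0, 61.0], [337.0, 372.0]]
0.1 [[113.0, 144.0], [37.0, 125.0], [120.0, 246.0], [559.0, 353.0]] [[312.0, 48.0], [296.0, 9.0], [227.0, 62.0], [327.0, 374.0]]
0.2 [[111.0, 149.0], [35.0, 131.0], [118.0, 254.0], [557.0, 361.0]] [[306.0, 43.0], [290.0, 3.0], [219.0, 64.0], [317.0, 377.0]]
0.3 [[109.0, 156.0], [33.0, 137.0], [116.0, 263.0], [555.0, 370.0]] [[299.0, 38.0], [283.0, -2.0], [211.0, 67.0], [307.0, 381.0]]
0.4 [[107.0, 163.0], [30.0, 144.0], [114.0, 271.0], [552.0, 378.0]] [[291.0, 34.0], [276.0, -6.0], [204.0, 70.0], [298.0, 385.0]]
0.5 [[105.0, 171.0], [28.0, 153.0], [113.0, 279.0], [550.0, 385.0]] [[283.0, 30.0], [268.0, -10.0], [197.0, 74.0], [289.0, 390.0]]
```

>>> send_rows(
  grip=[1,1,1,1,0,0,-0.2,-0.2],
  xyz=[
    [0.027,0.029,0],
    [0.054,0.058,0],
    [0.081,0.087,0],
    [0.108,0.116,0],
    [0.135,0.145,0],
    [0.162,0.174,0],
    [0.189,0.203,0],
    [0.216,0.232,0],
  ],
  yaw=[7,14,21,28,35,42,49,56],
)

```text
time_s: 0.77
ee_pos: [347.7, -326.1, 213.8]
ee_rot: [-180.0, -0.0, 69.5]
force: [0.8, -0.6, -0.4]
gripper_width: 67.6
gripper_force: 0.0
```

>>> send_rows(
  grip=[-0.2,-0.2,-0.2,-0.2,-0.2,-0.2,-0.2,-0.2],
  xyz=[
    [0.028,0.03,0],
    [0.056,0.06,0],
    [0.084,0.09,0],
    [0.112,0.12,0],
    [0.14,0.15,0],
    [0.168,0.18,0],
    [0.196,0.21,0],
    [0.221,0.237,0],
  ],
  yaw=[7,7,7,7,7,7,7,7],
)

```text
time_s: 1.43
ee_pos: [569.1, -88.7, 213.5]
ee_rot: [-180.0, -0.0, 76.2]
force: [0.7, -0.4, 0.7]
gripper_width: 36.6
gripper_force: 0.0
```

>>> send_rows(
  grip=[-0.2,-0.2,-0.2,-0.2,-0.2,-0.2],
  xyz=[
    [0,0,-0.03],
    [0,0,-0.06],
    [0,0,-0.085],
    [0,0,-0.105],
    [0,0,-0.12],
    [0,0,-0.13],
  ],
  yaw=[0,0,0,0,0,0],
)

```text
time_s: 1.93
ee_pos: [566.6, -90.5, 81.6]
ee_rot: [-179.8, 0.0, 76.2]
force: [0.2, 0.1, -0.8]
gripper_width: 36.3
gripper_force: 0.0
```

Run:
```python
from workcell import env, eyes
import cv2
s=eyes.grab_frame("scene")["frame"][150:330,220:420,::-1]
cv2.imwrite("pics/c1.png",cv2.resize(s,None,fx=3,fy=3,interpolation=cv2.INTER_CUBIC))
print(env.state()["force"],env.state()["ee_pos"])
```

```text
[-0.64749593  0.6784264  -1.41010086] [565.98397727 -90.50500022  80.53453712]
```

View pics/c1.png

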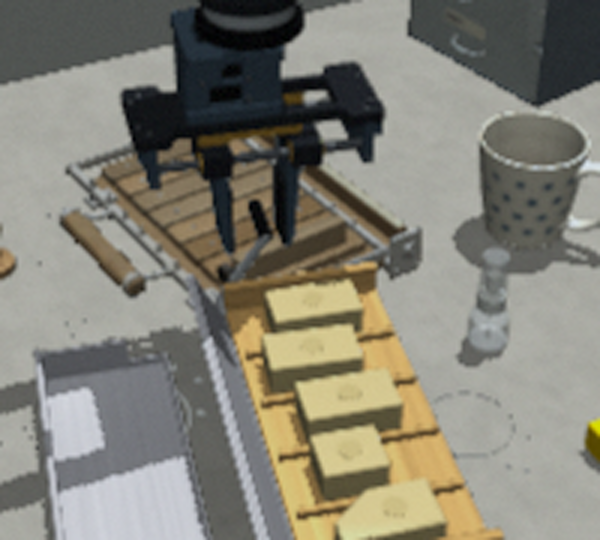

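The fingers straddle the grip, which shows between them at crop (258,218). Now I'll swing it over.

>>> send_rows(
  grip=[-0.2,-0.2,-0.2,-0.2,-0.2,-0.2,-0.2,-0.2],
  xyz=[
    [-0.012,0.003,0.003],
    [-0.025,0.006,0.006],
    [-0.037,0.009,0.01],
    [-0.05,0.012,0.011],
    [-0.062,0.015,0.01],
    [-0.074,0.018,0.006],
    [-0.085,0.021,0],
    [-0.095,0.023,-0.009],
  ],
  yaw=[0,0,0,0,0,0,0,0],
)

```text
time_s: 2.65
ee_pos: [473.7, -67.9, 76.5]
ee_rot: [179.7, -0.0, 76.2]
force: [3.6, 1.9, -0.3]
gripper_width: 36.3
gripper_force: 1.6
```

>>> send_rows(
  grip=[-0.2,-0.2,-0.2,-0.2,-0.2],
  xyz=[
    [-0.005,0.001,-0.006],
    [-0.01,0.002,-0.013],
    [-0.014,0.003,-0.013],
    [-0.017,0.004,-0.013],
    [-0.017,0.004,-0.013],
  ],
  yaw=[0,0,0,0,0],
)

```text
time_s: 3.07
ee_pos: [466.7, -66.5, 64.0]
ee_rot: [178.6, -0.0, 76.2]
force: [20.6, -6.7, -12.8]
gripper_width: 37.0
gripper_force: 10.7
```

Run:
```python
from workcell import env, eyes
import cv2
s=eyes.grab_frame("scene")["frame"][150:400,220:420,::-1]
cv2.imwrite("pics/c2.png",cv2.resize(s,None,fx=2.4,fy=2.4,interpolation=cv2.INTER_CUBIC))
print(env.state()["force"],env.state()["ee_pos"])
```

```text
[ 20.32175389  -6.38353278 -12.95479581] [466.66518736 -66.55141586  63.96187387]
```

View pics/c2.png

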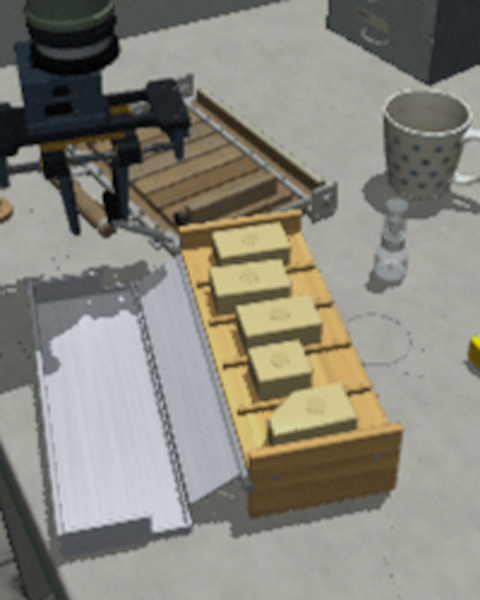

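The flap is down at its stop: 20 N push, ramp visible at crop (190,380). Next I'll let go, lift, close the fingers and travel behind lane 4.

>>> send_rows(
  grip=[-0.2,-0.2,-0.2,-0.2,-0.2,-0.6,-1,-1],
  xyz=[
    [0.01,-0.002,0.002],
    [0.018,-0.004,0.01],
    [0.02,-0.005,0.04],
    [0.02,-0.005,0.075],
    [0.02,-0.005,0.1],
    [0.03,-0.035,0.1],
    [0.045,-0.07,0.1],
    [0.06,-0.105,0.1],
  ],
  yaw=[0,0,0,0,0,0,0,0],
)

```text
time_s: 3.78
ee_pos: [515.6, -169.6, 163.0]
ee_rot: [-180.0, 0.0, 76.3]
force: [0.4, 0.6, -0.3]
gripper_width: 19.7
gripper_force: 0.0
```

>>> send_rows(
  grip=[-1,-1,-1,-1,-1,-1,-1,-1],
  xyz=[
    [0.012,-0.033,0],
    [0.024,-0.066,0],
    [0.036,-0.099,0],
    [0.048,-0.132,0],
    [0.057,-0.16,0],
    [0.057,-0.16,0],
    [0.057,-0.16,0],
    [0.057,-0.16,0],
  ],
  yaw=[0,0,0,0,0,0,0,0],
)

```text
time_s: 4.45
ee_pos: [572.0, -328.1, 161.4]
ee_rot: [-179.9, -0.1, 76.2]
force: [-0.0, -0.2, 0.1]
gripper_width: 0.2
gripper_force: 0.0
```

>>> send_rows(
  grip=[-1,-1,-1,-1,-1,-1],
  xyz=[
    [0,0,-0.025],
    [0,0,-0.05],
    [0,0,-0.07],
    [0,0,-0.085],
    [0,0,-0.095],
    [0,0,-0.1],
  ],
  yaw=[0,0,0,0,0,0],
)

```text
time_s: 4.95
ee_pos: [572.0, -327.1, 60.8]
ee_rot: [-179.8, -0.1, 76.2]
force: [-0.5, 0.2, 0.7]
gripper_width: 0.8
gripper_force: 0.0
```

Run:
```python
from workcell import env, eyes
import cv2
s=eyes.grab_frame("scene")["frame"][200:400,250:420,::-1]
cv2.imwrite("pics/c3.png",cv2.resize(s,None,fx=3,fy=3,interpolation=cv2.INTER_CUBIC))
print(env.state()["force"],env.state()["ee_pos"])
```

```text
[-0.61616513 -0.58764474 -1.10639556] [ 572.07807083 -327.40547686   60.62487402]
```

View pics/c3.png

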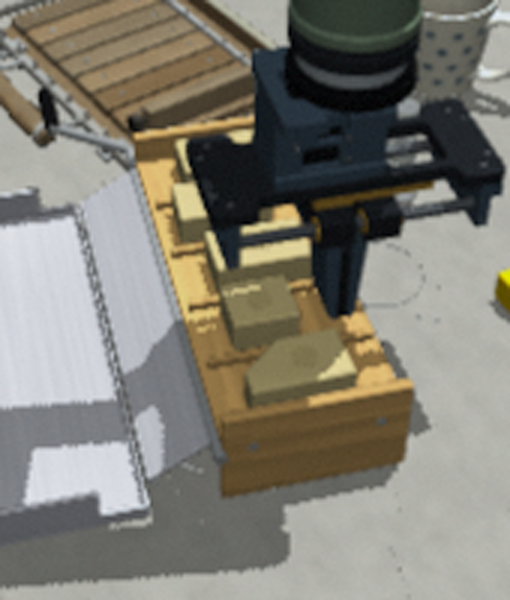

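The closed fingers, crop (340,290), stand in lane 4 behind the short bar (260,305). The flap is down and the crank is at the front. Now the push.

>>> send_rows(
  grip=[-1,-1,-1,-1,-1,-1,-1,-1],
  xyz=[
    [-0.008,0.002,0],
    [-0.016,0.004,0],
    [-0.023,0.006,0],
    [-0.031,0.0075,0],
    [-0.039,0.0095,0],
    [-0.047,0.0115,0],
    [-0.054,0.013,0],
    [-0.062,0.015,0],
  ],
  yaw=[0,0,0,0,0,0,0,0],
)

```text
time_s: 5.67
ee_pos: [510.4, -313.9, 62.2]
ee_rot: [180.0, 0.0, 76.2]
force: [0.0, 0.3, 0.4]
gripper_width: 0.4
gripper_force: 0.1
```

>>> send_rows(
  grip=[-1,-1,-1,-1,-1,-1,-1,-1],
  xyz=[
    [-0.005,0.001,0],
    [-0.01,0.0025,0],
    [-0.014,0.0035,0],
    [-0.019,0.0045,0],
    [-0.024,0.006,0],
    [-0.028,0.007,0],
    [-0.032,0.008,0],
    [-0.032,0.008,0],
  ],
  yaw=[0,0,0,0,0,0,0,0],
)

```text
time_s: 6.33
ee_pos: [478.1, -305.6, 61.9]
ee_rot: [-180.0, -0.0, 76.2]
force: [-0.7, -0.4, 0.2]
gripper_width: 0.3
gripper_force: 0.0
```

Run:
```python
from workcell import env, eyes
import cv2
s=eyes.grab_frame("scene")["frame"][200:400,220:420,::-1]
cv2.imwrite("pics/c4.png",cv2.resize(s,None,fx=3,fy=3,interpolation=cv2.INTER_CUBIC))
print(env.state()["force"],env.state()["ee_pos"])
```

```text
[ 0.61866115  0.06506865 -0.10603696] [ 478.68746373 -305.81964085   62.00626118]
```

View pics/c4.png

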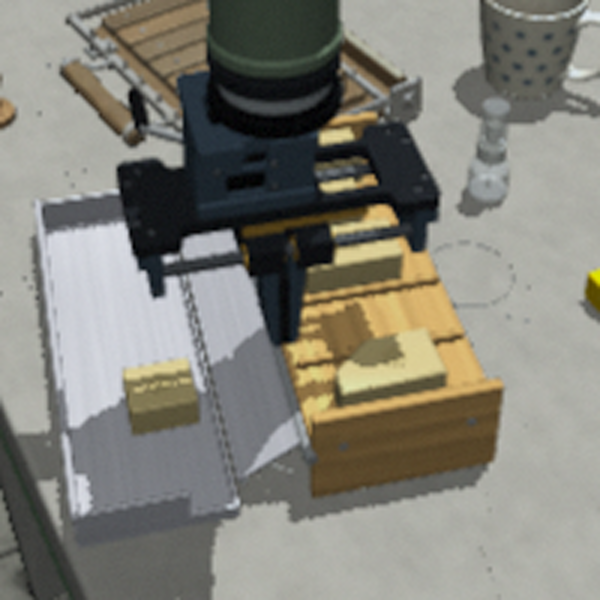

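The short bar lies in the tray at crop (160,395). Next, the chipped bar.

>>> send_rows(
  grip=[-1,-1,-1,-1,-1,-1,-1,-1],
  xyz=[
    [0.002,-0.001,0.035],
    [0.004,-0.001,0.065],
    [0.025,-0.02,0.075],
    [0.05,-0.04,0.075],
    [0.075,-0.06,0.075],
    [0.093,-0.077,0.075],
    [0.093,-0.077,0.075],
    [0.093,-0.077,0.075],
  ],
  yaw=[0,0,0,0,0,0,0,0],
)

```text
time_s: 7.05
ee_pos: [572.5, -383.3, 136.0]
ee_rot: [-180.0, -0.0, 76.2]
force: [-0.3, 0.1, 0.3]
gripper_width: 0.8
gripper_force: 0.0
```

>>> send_rows(
  grip=[-1,-1,-1,-1,-1,-1],
  xyz=[
    [0,0,-0.02],
    [0,0,-0.04],
    [0,0,-0.055],
    [0,0,-0.067],
    [0,0,-0.075],
    [0,0,-0.075],
  ],
  yaw=[0,0,0,0,0,0],
)

```text
time_s: 7.55
ee_pos: [570.7, -381.8, 60.2]
ee_rot: [-179.8, -0.1, 76.2]
force: [0.2, 0.2, 0.3]
gripper_width: 0.6
gripper_force: 0.0
```

>>> send_rows(
  grip=[-1,-1,-1,-1,-1,-1,-1,-1],
  xyz=[
    [-0.008,0.002,0],
    [-0.016,0.004,0],
    [-0.023,0.006,0],
    [-0.031,0.0075,0],
    [-0.039,0.0095,0],
    [-0.047,0.0115,0],
    [-0.054,0.013,0],
    [-0.062,0.015,0],
  ],
  yaw=[0,0,0,0,0,0,0,0],
)

```text
time_s: 8.22
ee_pos: [509.4, -367.9, 62.3]
ee_rot: [179.9, 0.0, 76.2]
force: [1.5, -0.7, -0.2]
gripper_width: 0.7
gripper_force: 0.4
```

>>> send_rows(
  grip=[-1,-1,-1,-1,-1,-1,-1,-1],
  xyz=[
    [-0.006,0.0015,0],
    [-0.012,0.003,0],
    [-0.018,0.0045,0],
    [-0.023,0.0055,0],
    [-0.029,0.007,0],
    [-0.034,0.008,0],
    [-0.039,0.0095,0],
    [-0.044,0.0105,0],
  ],
  yaw=[0,0,0,0,0,0,0,0],
)

```text
time_s: 8.88
ee_pos: [465.5, -357.2, 61.9]
ee_rot: [-180.0, -0.0, 76.2]
force: [-0.4, 0.7, 0.7]
gripper_width: 0.4
gripper_force: 0.0
```

Run:
```python
from workcell import env, eyes
import cv2
s=eyes.grab_frame("scene")["frame"][200:400,220:420,::-1]
cv2.imwrite("pics/c5.png",cv2.resize(s,None,fx=3,fy=3,interpolation=cv2.INTER_CUBIC))
print(env.state()["force"],env.state()["ee_pos"])
```

```text
[-0.4290708   0.2336569  -0.06161085] [ 464.36981333 -356.8561808    61.82483498]
```

View pics/c5.png

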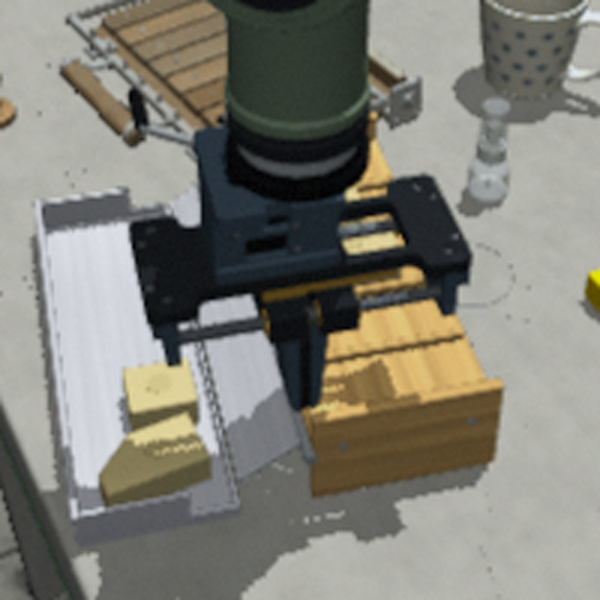

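Both faulty bars lie in the tray: short at crop (160,390), chipped at (155,460). Now back to the crank.

>>> send_rows(
  grip=[-1,-1,-1,-0.6,-0.4,-0.2,-0.2,-0.2],
  xyz=[
    [0.002,0,0.035],
    [0.004,0,0.07],
    [0.006,0.01,0.1],
    [0.007,0.05,0.1],
    [0.008,0.09,0.1],
    [0.009,0.13,0.1],
    [0.01,0.17,0.1],
    [0.011,0.21,0.1],
  ],
  yaw=[0,0,0,0,0,0,0,0],
)

```text
time_s: 9.6
ee_pos: [476.7, -145.7, 162.2]
ee_rot: [180.0, -0.0, 76.1]
force: [0.4, -0.6, -0.1]
gripper_width: 30.9
gripper_force: 0.0
```

>>> send_rows(
  grip=[-0.2,-0.2,-0.2,-0.2,-0.2,-0.2],
  xyz=[
    [0,0.035,0],
    [0.001,0.065,0],
    [0.001,0.078,0],
    [0.001,0.078,0],
    [0.001,0.078,0],
    [0.001,0.078,0],
  ],
  yaw=[0,0,0,0,0,0],
)

```text
time_s: 10.1
ee_pos: [478.1, -70.1, 162.1]
ee_rot: [180.0, 0.0, 76.2]
force: [-0.3, -0.3, -0.4]
gripper_width: 36.8
gripper_force: 0.0
```

>>> send_rows(
  grip=[-0.2,-0.2,-0.2,-0.2,-0.2,-0.2],
  xyz=[
    [0,0,-0.025],
    [0,0,-0.05],
    [0,0,-0.07],
    [0,0,-0.085],
    [0,0,-0.097],
    [0,0,-0.097],
  ],
  yaw=[0,0,0,0,0,0],
)

```text
time_s: 10.6
ee_pos: [476.2, -70.5, 62.7]
ee_rot: [-179.7, 0.0, 76.1]
force: [-0.7, -0.9, 0.8]
gripper_width: 36.4
gripper_force: 0.0
```

No contact on the way down, so it's straddled. Swinging back.

>>> send_rows(
  grip=[-0.2,-0.2,-0.2,-0.2,-0.2,-0.2,-0.2,-0.2],
  xyz=[
    [0.011,-0.003,0.004],
    [0.021,-0.005,0.011],
    [0.031,-0.0075,0.02],
    [0.043,-0.0105,0.026],
    [0.054,-0.013,0.03],
    [0.067,-0.016,0.031],
    [0.08,-0.0195,0.03],
    [0.091,-0.022,0.026],
  ],
  yaw=[0,0,0,0,0,0,0,0],
)

```text
time_s: 11.27
ee_pos: [569.8, -92.7, 92.3]
ee_rot: [179.9, 0.0, 76.1]
force: [-2.6, 0.4, 2.2]
gripper_width: 36.1
gripper_force: 1.1
```

>>> send_rows(
  grip=[-0.2,-0.2,-0.2,-0.2,-0.2,-0.2],
  xyz=[
    [0.012,-0.003,-0.006],
    [0.021,-0.005,-0.015],
    [0.029,-0.007,-0.023],
    [0.034,-0.008,-0.024],
    [0.038,-0.009,-0.024],
    [0.038,-0.009,-0.024],
  ],
  yaw=[0,0,0,0,0,0],
)

```text
time_s: 11.77
ee_pos: [601.0, -99.7, 62.9]
ee_rot: [-179.1, 0.1, 76.2]
force: [-9.8, 0.5, -6.1]
gripper_width: 36.4
gripper_force: 4.5
```

>>> send_rows(
  grip=[-0.2,-0.2,-0.2,-0.2],
  xyz=[
    [0.003,-0.001,0],
    [0.005,-0.001,0],
    [0.005,-0.001,0],
    [0.005,-0.001,0],
  ],
  yaw=[0,0,0,0],
)

```text
time_s: 12.1
ee_pos: [601.1, -99.7, 62.6]
ee_rot: [-178.5, 0.1, 76.2]
force: [-18.3, 2.6, -0.7]
gripper_width: 36.6
gripper_force: 9.0
```

At the hard stop. Now I'll back off, lift clear and check.

>>> send_rows(
  grip=[-0.2,-0.2,-0.2,-0.2,-0.2,-0.2,-0.2,-0.2],
  xyz=[
    [-0.01,0.002,0],
    [-0.018,0.004,0.005],
    [-0.02,0.005,0.035],
    [-0.02,0.005,0.07],
    [-0.02,0.005,0.105],
    [-0.02,0.005,0.14],
    [-0.02,0.005,0.16],
    [-0.02,0.005,0.16],
  ],
  yaw=[0,0,0,0,0,0,0,0],
)

```text
time_s: 12.77
ee_pos: [595.6, -96.9, 233.6]
ee_rot: [179.2, -0.1, 76.2]
force: [0.2, -0.4, 0.8]
gripper_width: 36.2
gripper_force: 0.0
```

Run:
```python
from workcell import env, eyes
import cv2
import numpy as np
f=lambda a:cv2.resize(a,None,fx=2.6,fy=2.6,interpolation=cv2.INTER_CUBIC)
s=eyes.grab_frame("scene")["frame"][180:400,190:400,::-1];t=eyes.grab_frame("top")["frame"][200:420-0,285:380,::-1]
cv2.imwrite("pics/c6.png",np.hstack([f(s),f(t)]))
print(env.state()["force"],env.state()["ee_pos"])
```

```text
[ 0.21792974  0.35225087 -1.00346948] [592.7523397  -96.44466688 228.0604565 ]
```

View pics/c6.png

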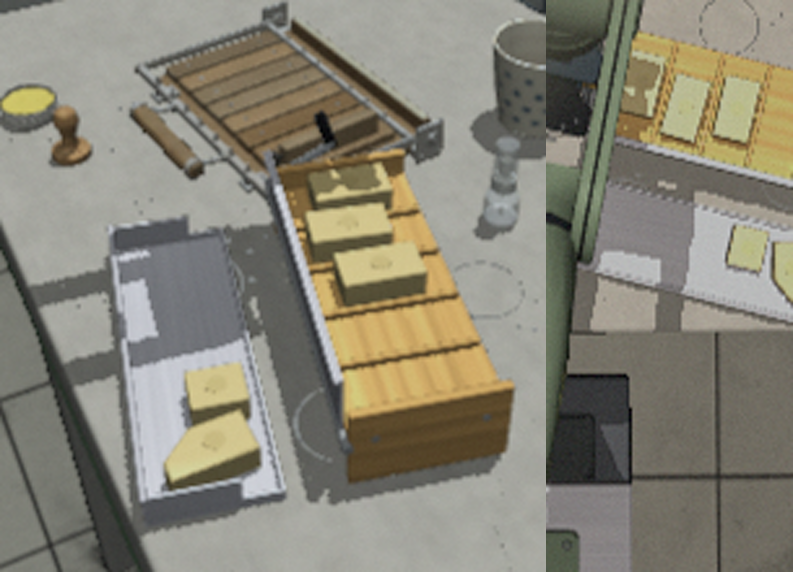

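The last picture shows the flap upright, with its top edge at crop (275,165) to (340,380). The crank is back at (323,128), which matches the predicted shut position. Both faulty bars lie flat in the tray at (217,388) and (213,450). The whole bars, stamp, tin and spray bottle look unmoved, and the arm is clear.

```bash
python3 -c "
from workcell import env
print(env.job_done())"
```

```text
the job is handed in; nothing more can be done
None
```

I handed the job in at about 13 s of the 59 s allowed, and no verdict came back. In the last picture both faulty bars lie flat in the reject tray, the flap is shut, and the three whole bars, stamp, tin and spray bottle look unmoved.

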